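# Start the tea kettle on its green-tea setting

## Task

Put the kettle on for green tea: with the fingertips, gently press the second preset key from the left on the kettle's base (as seen from the robot) and let it come up again, then press the larger round start key at the right-hand end of the row and let it come up too. Press no other key, and leave the kettle on its dock and all the tea things standing where they are; nothing is to be picked up.

Things in the scene. Friction and masses are not known exactly. Their poses are not given: they have to be found in the camera images.
- unit: steel power base of the tea kettle, 295 mm deep (x), 250 wide (y), 24 high, fixed. Origin on the counter under the centre of the round kettle dock; x points from the front edge (185 mm from the origin) to the back, y to the left as seen from the robot, z up. The front faces the robot within 0.3 rad and has a flat black panel, top 25 mm above the counter, with five keys in one row at x = -145 mm
- preset1 (a joint): travel of the first preset key from the left, m: 0 at rest, 0.005 fully down
- preset1_top (a point): first preset key from the left: oblong key cap 26 mm (unit x) by 18 mm (unit y), at unit y = +95 mm, with 1 small white bar printed in front of it; this point is the centre of its top face, 34 mm above the counter at rest and 9 mm above the panel, and moves down with it
- preset2 (a joint): travel of the second preset key from the left, m: 0 at rest, 0.005 fully down. All five keys act alike: straight down against a spring, 1 N to start, about 4 N at 0.0025 where the key registers, 7 N fully down, and come up again by themselves
- preset2_top (a point): second preset key from the left, the green-tea key: oblong key cap 26 mm (unit x) by 18 mm (unit y), at unit y = +53 mm, with 2 small white bars printed in front of it; this point is the centre of its top face, 34 mm above the counter at rest and 9 mm above the panel, and moves down with it
- preset3 (a joint): travel of the third preset key from the left, m: 0 at rest, 0.005 fully down
- preset3_top (a point): third preset key from the left: oblong key cap 26 mm (unit x) by 18 mm (unit y), at unit y = +11 mm, with 3 small white bars printed in front of it; this point is the centre of its top face, 34 mm above the counter at rest and 9 mm above the panel, and moves down with it
- preset4 (a joint): travel of the fourth preset key from the left, m: 0 at rest, 0.005 fully down
- preset4_top (a point): fourth preset key from the left: oblong key cap 26 mm (unit x) by 18 mm (unit y), at unit y = -31 mm, with 4 small white bars printed in front of it; this point is the centre of its top face, 34 mm above the counter at rest and 9 mm above the panel, and moves down with it
- start (a joint): travel of the start key, m: 0 at rest, 0.005 fully down; registers at 0.0025
- start_top (a point): start key, round, 34 mm across, at the right-hand end of the row (unit y = -87 mm), no bars; this point is the centre of its top face, 34 mm above the counter at rest and 9 mm above the panel, and moves down with it
- kettle: steel kettle with black lid and D-handle, about 1.2 kg, loose on the dock; origin at the centre of its underside, 28 mm above the counter. Radius 74 mm at the foot, 62 at 170 mm; 209 mm high with the lid knob. Spout to its +y reaching 110 mm out, handle to its -y reaching 124 mm out. Its side is 71 mm behind the line of the key centres: keep the gripper clear of it
- tray: lilac tea tray 340 x 215 mm, rim 20 mm high, fixed; origin at the centre of its underside; carries teapot, creamer and sugar bowl
- teapot: white teapot, 124 mm across, 121 mm high, spout and handle reaching 100 mm from the origin along its +x and -x; origin at the centre of its underside
- creamer: white milk jug, 76 mm across, 65 mm high; origin at the centre of its underside
- sugar: white lidded sugar bowl, 82 mm across, 77 mm high; origin at the centre of its underside
- spoon: steel teaspoon 135 mm long, lying along its x axis on the counter in front of the key panel, 6 mm high; origin at its middle, on the counter
- caddy: dark round tea tin, 76 mm across, 101 mm high, at the right side of the counter; origin at the centre of its underside
- dish: small white bowl, 100 mm across, 32 mm high, at the right side of the counter; origin at the centre of its underside
- cup: white teacup on a saucer at the left side of the counter, 80 mm across, 70 mm high; origin at the centre of its underside
There are look-alikes about, which are no part of the job. What is shaped like the kettle but blue or orange is not meant.

How it is judged (in metres and radians):
On the way, in this order (a step that is already met when the one before it is completed fails the run):
1. the second preset key from the left is pressed until it registers (2.5 mm of its 5 mm), the start key up (value of joint preset2 above 0.0025 m and value of joint start below 0.0015 m), for 0.05 s.
2. that key has come up again, and then the start key is pressed until it registers (2.5 mm) (value of joint start above 0.0025 m and value of joint preset2 below 0.0015 m), for 0.05 s.
At the end, for the whole second after the job is handed in: All five keys are up again (within 1 mm of rest); the kettle stands at rest on its dock, upright, within 10 mm of where it was; teapot, creamer, sugar bowl, spoon, tin, dish and cup are within 15 mm of where they were (value of joint each of preset1, preset2, preset3, preset4, start below 0.001 m and horizontal distance between kettle and unit below 0.01 m and angle between kettle's own z axis and vertical below 0.05 rad and linear speed of kettle below 0.02 m/s and distance of kettle from where it was at the start of the episode below 0.01 m and distance of each of teapot, creamer, sugar, spoon, caddy, dish, cup from where it was at the start of the episode below 0.015 m); the robot touches nothing.
It fails at once if the first, third or fourth preset key is pressed until it registers (2.5 mm) (value of joint any of preset1, preset3, preset4 above 0.0025 m).
It fails at once if the base or its keys are pushed harder than 25 N (contact force between any of the fingers, the arm and unit above 25 N).
It fails at once if the kettle is shifted or lifted by more than 10 mm, or another tea thing by more than 15 mm (distance of kettle from where it was at the start of the episode above 0.01 m or distance of any of teapot, creamer, sugar, spoon, caddy, dish, cup from where it was at the start of the episode above 0.015 m).
It also fails if it takes over 42 s, if anything falls off the work surface, if the arm or the gripper's body presses on something with over 40 N, if the wrist force passes 120 N, or if a joint passes its speed limit or range.

## Robot

A 6-joint arm with a two-finger parallel gripper is mounted at the origin on the work surface. World frame = base frame: x ahead of the robot, y to its left, z up, the work surface at z = 0. Lengths are in m, angles in degrees, forces in N, time in s.
With the tool pointing down it reaches from about 0.275 to 1 m from the base axis. Payload 8.4 kg.
Tool frame: the origin (TCP) lies on the centre line of the jaws, within the pads' length; the fingertips stand 25 mm ahead of it and the grasp point (between the pads) lies 6 mm ahead of it; z points along the fingers, y is the line along which they close (so a half turn about z gives the same grasp; the last joint's range is limited). The gripper opens to 85 mm and grips with 20 to 120 N. Pads are 22 mm wide; open, the fingers measure 114 mm over their backs; the gripper's body (76 mm by 85 mm) begins 54 mm behind the grasp point. The pads swing forward as they close: fully open they stand 13 mm farther back than shut.
Start: joints at [-68.778, 20.225, 93.587, -0, 66.188, -0.138], TCP at [0.228, -0.582, 0.256] pointing down, gripper open.
Joint ranges: [-150.9, 150.9], [-52.94, 120.26], [3.33, 152.33], [-74.26, 254.26], [0, 154.13], [-172.89, 172.89]. Speed limits (degrees/s): [127.2, 127.2, 159.86, 180, 180, 180].

## Interface

Orientations are given as [roll, pitch, yaw] about the fixed x, y, z axes, in that order (R = Rz(yaw) Ry(pitch) Rx(roll)).
In Python, from plant import telemetry, get_image, workorder gives the robot as it stands.
- The arm moves only by the tool drive_tool, never from a script. Its argument "plan" is a list of rows, each an object of numbers: "ax", "ay", "az": the turn, a rotation vector about the tool's x, y, z each as a share of pi rad, from -1 to 1; "tx", "ty", "tz": the shift along the tool's x, y, z each as a share of 12 cm, from -1 to 1; "fingers": the closure, from -1 (fully open) to 1 (shut). In form: [{"ax": .., "ay": .., "az": .., "tx": .., "ty": .., "tz": .., "fingers": ..}, ...]. A call has 1 to 10 rows; each row shifts and turns the commanded pose from where the row before left it, along the tool's axes as they then stand; what a row does not reach is not made up. A row lasts 1/10 s, in which the tool goes at most 50 mm and 8.59 degrees, less where a joint would pass 70% of its speed; a pose out of reach is approached as far as the arm can. A call with a number of a shift or a turn outside -1 to 1 is refused whole. A call with a gripper value outside its range is refused whole. The fingers move at their own pace and stop on an object; the grip force is fixed at half the most. Time passes only in rows, so rows that do not move let the fingers close. It gives the time, the measured TCP pose, the force, the opening and the grip force at its end, in the units of the state.
- telemetry.sense(): the state, without advancing time (a new reading comes with each control period).
- get_image(name): name is "side" or "top"; returns a dict with "pixels" (420x560x3 uint8, red, green, blue), "camera_matrix" (3x3 intrinsics, pixels), "k1" (the pictures are not rectified: a ray, as slopes to the right and down, at radius r is drawn at 1 + k1 r^2 times it, then the intrinsics apply), "R" (3x3) and "t" (3): a world point X has camera coordinates R X + t. Camera axes: x right, y down, z forward; pixel columns grow to the right and rows downward; lengths in m; the calibration is good to about 2 mm. A picture is of the moment at which its call begins. There is no depth.
- workorder.job_done(): hands the job in; it is judged then, once.
The state is a dict: "t": time; "joint_pos": joint angles; "qvel": joint speeds; "tau": joint torques, N m; "position": TCP position; "tcp_rot": TCP orientation; "contact_force": force on the tool from outside, world axes, zero at the start; "torque": the same for the moment, N m; "finger_gap": finger opening in m; "finger_force": force on a finger pad.
Only numpy, scipy, OpenCV 4.12 (cv2) and the standard library are available. Lean on these libraries where they do the work, as an engineer would, in place of code of your own. Each camera call takes 0.05 s, during which the arm holds its last target. There are 200 camera calls.

## Working session

There is one attempt and no reset: what is moved stays moved. The work goes in short steps, Python scripts to look and compute and a tool call to move; the robot and the scene stay as the last step left them, time stands still between calls to the robot, and variables do not carry over. Pictures are saved under pics/ and viewed, at most 10 in all, crops included, and the job is handed in when it is done.

Besides the shell and the picture viewer there is one more tool, called after "Emit:" by a JSON object that holds its "method" and its "body", one argument or row to a line. drive_tool: Moves the arm, as the interface text tells. Shift numbers are shares of 12 cm and turn numbers shares of pi rad, none past 1 either way. Its arguments: {"type":"object","properties":{"plan":{"type":"array"}},"required":["plan"]}

```bash
mkdir -p pics
cat > h.py <<'E'
import numpy as np, cv2, pickle
from plant import telemetry, get_image, workorder
def snap():
    d={n:get_image(n) for n in("side","top")}
    pickle.dump(d,open("d.pkl","wb")); return d
def load(): return pickle.load(open("d.pkl","rb"))
def ray(c,u,v):
    K=np.array(c["camera_matrix"]);p=np.linalg.inv(K)@[u,v,1];x=p[:2].copy();k=c["k1"]
    for _ in range(30): x=p[:2]/(1+k*(x@x))
    R=np.array(c["R"]);d=R.T@np.array([*x,1]);return -R.T@np.array(c["t"]),d/np.linalg.norm(d)
def onz(c,u,v,z):
    o,d=ray(c,u,v);return o+d*(z-o[2])/d[2]
def tri(c1,p1,c2,p2):
    A=np.zeros((3,3));b=np.zeros(3)
    for c,p in((c1,p1),(c2,p2)):
        o,d=ray(c,*p);M=np.eye(3)-np.outer(d,d);A+=M;b+=M@o
    return np.linalg.solve(A,b)
def proj(c,X):
    x=np.array(c["R"])@X+np.array(c["t"]);s=x[:2]/x[2];s=s*(1+c["k1"]*(s@s));return (np.array(c["camera_matrix"])@[*s,1])[:2]
E
python3 - <<'E'
from h import *
d=snap()
for n in d: cv2.imwrite(f"pics/{n}0.png",d[n]["pixels"][...,::-1]); print(n,-np.array(d[n]["R"]).T@d[n]["t"])
s=telemetry.sense();print(s)
E
```

```text
side [-0.05924545  0.82766122  0.64089633]
top [0.19623519 0.00633185 2.00931782]
{'t': 0.1, 'joint_pos': array([-6.87772758e+01,  2.02594920e+01,  9.36251313e+01,  8.24089290e-04,
        6.61900861e+01, -1.36917936e-01]), 'qvel': array([ 0.05835143, -0.05767032, -0.17390938,  0.07289055,  0.00341765,
       -0.07256402]), 'tau': array([ 9.03835898e-04, -6.06354547e+01, -3.42819464e+01,  9.12028008e-05,
        3.98654229e-03,  1.94205126e-05]), 'position': array([ 0.22749881, -0.58168242,  0.25562377]), 'tcp_rot': array([-1.79925293e+02, -9.32044770e-04,  2.13593084e+01]), 'contact_force': array([ 0.22207584,  0.27875267, -0.22278867]), 'torque': array([-0.00075534, -0.00624556, -0.00623148]), 'finger_force': 0.0, 'finger_gap': 0.08523888782879348}
```

View pics/top0.png

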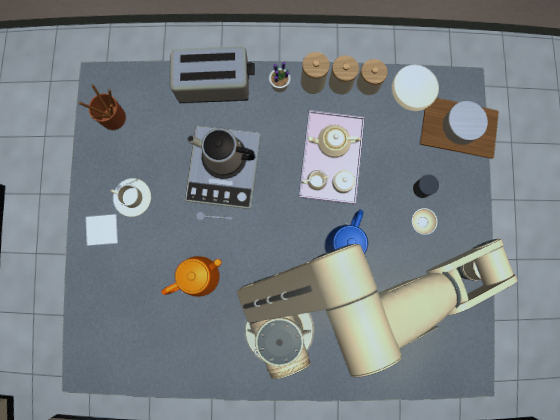

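View pics/side0.png

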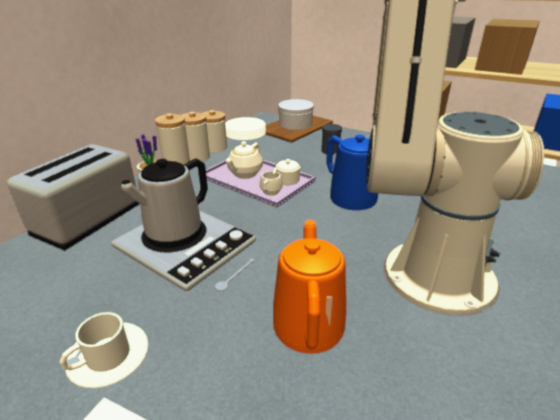

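The top view shows the steel base around (223,167) with its keys near row 193, from column 194 to 241. In the side view the keys run from (184,271) to (236,235). Next I'll enlarge both.

Run:
```python
from h import *
d=load()
def crop(n,x,y,w,h,s): cv2.imwrite(f"pics/{n}c.png",cv2.resize(d[n]["pixels"][y:y+h,x:x+w,::-1],None,fx=s,fy=s,interpolation=cv2.INTER_CUBIC))
crop("top",180,170,80,55,10)
crop("side",160,220,100,75,8)
```

```text
(no output)
```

View pics/topc.png

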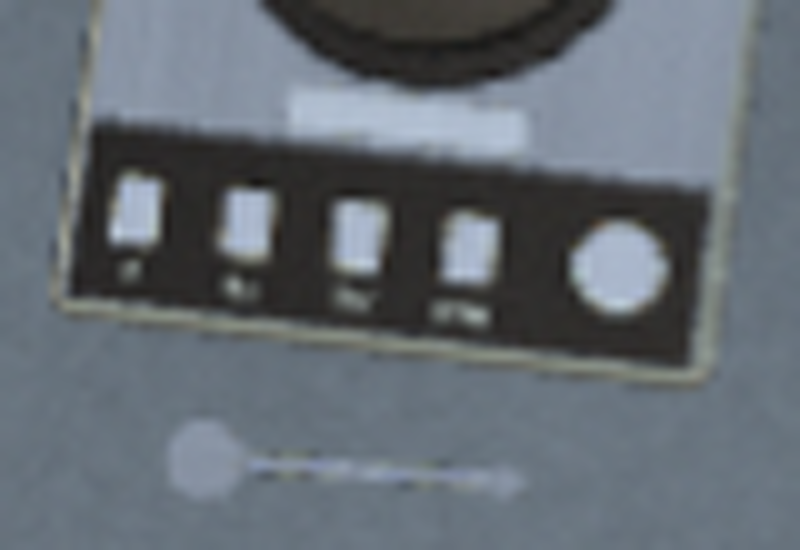

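View pics/sidec.png

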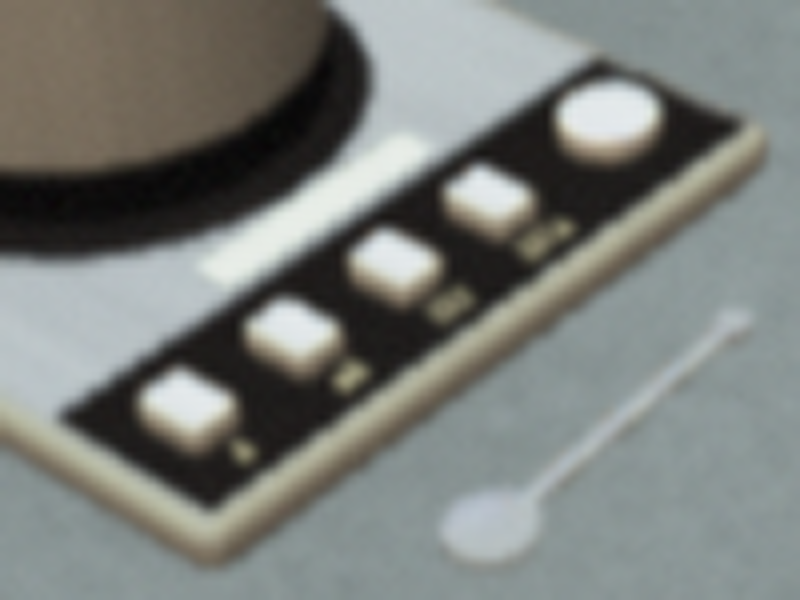

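The crops show the five keys. Key tops in the top crop are at (136,211), (247,225), (359,238), (470,249) and start (618,266). In the side crop they are at (188,402), (293,330), (396,260), (490,196) and start (609,118).

Run:
```python
from h import *
d=load();T,S=d["top"],d["side"]
f=lambda p,o,s:[(p[i]+.5)/s-.5+o[i] for i in(0,1)]
t=[(136,211),(247,225),(359,238),(470,249),(618,266)];s=[(188,402),(293,330),(396,260),(490,196),(609,118)]
P=np.array([tri(T,f(a,(180,170),10),S,f(b,(160,220),8)) for a,b in zip(t,s)]);print(P.round(4))
print(np.array([onz(T,*f(a,(180,170),10),.034) for a in t]).round(4));print(np.array([onz(S,*f(a,(160,220),8),.034) for a in s]).round(4))
L=np.array([[-.145,y] for y in(.095,.053,.011,-.031,-.087)])
q=P[:,:2];a=L-L.mean(0);b=q-q.mean(0)
th=np.arctan2((a[:,0]*b[:,1]-a[:,1]*b[:,0]).sum(),(a*b).sum());R=np.array([[np.cos(th),-np.sin(th)],[np.sin(th),np.cos(th)]])
o=q.mean(0)-R@L.mean(0);print("yaw",np.degrees(th),"origin",o);print((L@R.T+o).round(4), "res mm",((L@R.T+o-q)*1e3).round(1))
print("spoon",onz(T,*f((200,460),(180,170),10),.003),onz(T,*f((520,482),(180,170),10),.003))
```

```text
[[0.5099 0.3252 0.0303]
 [0.5054 0.2837 0.03  ]
 [0.5008 0.2414 0.0302]
 [0.4971 0.1998 0.0296]
 [0.4913 0.1444 0.0285]]
[[0.5086 0.3241 0.034 ]
 [0.5038 0.2823 0.034 ]
 [0.4994 0.2403 0.034 ]
 [0.4957 0.1989 0.034 ]
 [0.49   0.1438 0.034 ]]
[[0.5072 0.3287 0.034 ]
 [0.5029 0.2878 0.034 ]
 [0.4983 0.2455 0.034 ]
 [0.4939 0.2046 0.034 ]
 [0.4869 0.1508 0.034 ]]
yaw -5.831936829766103 origin [0.64431005 0.21600801]
[[0.5097 0.3252]
 [0.5054 0.2835]
 [0.5012 0.2417]
 [0.4969 0.1999]
 [0.4912 0.1442]] res mm [[-0.1  0. ]
 [ 0.  -0.2]
 [ 0.4  0.3]
 [-0.2  0.1]
 [-0.1 -0.2]]
spoon [0.41914066 0.30166212 0.003     ] [0.41242164 0.18094491 0.003     ]
```

Emit:
{"method": "drive_tool", "body": {
  "plan": [
    {"ax": 0,"ay": 0,"az": 0.038,"tx": 0,"ty": 0,"tz": -0.25,"fingers": 1},
    {"ax": 0,"ay": 0,"az": 0.038,"tx": 0,"ty": 0,"tz": -0.25,"fingers": 1},
    {"ax": 0,"ay": 0,"az": 0.038,"tx": 0,"ty": 0,"tz": -0.25,"fingers": 1},
    {"ax": 0,"ay": 0,"az": 0.038,"tx": 0,"ty": 0,"tz": -0.25,"fingers": 1},
    {"ax": 0,"ay": 0,"az": 0,"tx": 0,"ty": 0,"tz": 0,"fingers": 1}
  ]
}}

```text
t: 0.6
position: [0.2282, -0.5835, 0.3807]
tcp_rot: [179.7, -0.2, -6.2]
contact_force: [0.1, -0.5, 0.9]
finger_gap: 0.0122
finger_force: 0.0
```

Emit:
{"method": "drive_tool", "body": {
  "plan": [
    {"tx": 0.07,"ty": -0.337,"fingers": 1},
    {"tx": 0.07,"ty": -0.337,"fingers": 1},
    {"tx": 0.07,"ty": -0.337,"fingers": 1},
    {"tx": 0.07,"ty": -0.337,"fingers": 1},
    {"tx": 0.07,"ty": -0.337,"fingers": 1},
    {"tx": 0.07,"ty": -0.337,"fingers": 1},
    {"tx": 0.07,"ty": -0.337,"fingers": 1},
    {"tx": 0.07,"ty": -0.337,"fingers": 1},
    {"tx": 0.07,"ty": -0.337,"fingers": 1},
    {"tx": 0.07,"ty": -0.337,"fingers": 1}
  ]
}}

```text
$.plan[0]: bad value
```

Emit:
{"method": "drive_tool", "body": {
  "plan": [
    {"tx": 0.07,"ty": -0.337,"fingers": 1},
    {"tx": 0.07,"ty": -0.337,"fingers": 1},
    {"tx": 0.07,"ty": -0.337,"fingers": 1},
    {"tx": 0.07,"ty": -0.337,"fingers": 1},
    {"tx": 0.07,"ty": -0.337,"fingers": 1},
    {"tx": 0.07,"ty": -0.337,"fingers": 1},
    {"tx": 0.07,"ty": -0.337,"fingers": 1},
    {"tx": 0.07,"ty": -0.337,"fingers": 1},
    {"fingers": 1},
    {"fingers": 1}
  ]
}}

```text
$.plan[0]: bad value
```

All keys are required in each row.

Emit:
{"method": "drive_tool", "body": {
  "plan": [
    {"ax": 0,"ay": 0,"az": 0,"tx": 0.07,"ty": -0.337,"tz": 0,"fingers": 1},
    {"ax": 0,"ay": 0,"az": 0,"tx": 0.07,"ty": -0.337,"tz": 0,"fingers": 1},
    {"ax": 0,"ay": 0,"az": 0,"tx": 0.07,"ty": -0.337,"tz": 0,"fingers": 1},
    {"ax": 0,"ay": 0,"az": 0,"tx": 0.07,"ty": -0.337,"tz": 0,"fingers": 1},
    {"ax": 0,"ay": 0,"az": 0,"tx": 0.07,"ty": -0.337,"tz": 0,"fingers": 1},
    {"ax": 0,"ay": 0,"az": 0,"tx": 0.07,"ty": -0.337,"tz": 0,"fingers": 1},
    {"ax": 0,"ay": 0,"az": 0,"tx": 0.07,"ty": -0.337,"tz": 0,"fingers": 1},
    {"ax": 0,"ay": 0,"az": 0,"tx": 0.07,"ty": -0.337,"tz": 0,"fingers": 1},
    {"ax": 0,"ay": 0,"az": 0,"tx": 0.07,"ty": -0.337,"tz": 0,"fingers": 1},
    {"ax": 0,"ay": 0,"az": 0,"tx": 0.07,"ty": -0.337,"tz": 0,"fingers": 1}
  ]
}}

```text
t: 1.6
position: [0.3533, -0.1869, 0.3756]
tcp_rot: [-180.0, 0.0, -6.0]
contact_force: [1.3, 0.3, -0.1]
finger_gap: -0.0004
finger_force: 0.0
```

Emit:
{"method": "drive_tool", "body": {
  "plan": [
    {"ax": 0,"ay": 0,"az": 0,"tx": 0.07,"ty": -0.337,"tz": 0,"fingers": 1},
    {"ax": 0,"ay": 0,"az": 0,"tx": 0.07,"ty": -0.337,"tz": 0,"fingers": 1},
    {"ax": 0,"ay": 0,"az": 0,"tx": 0.07,"ty": -0.337,"tz": 0,"fingers": 1},
    {"ax": 0,"ay": 0,"az": 0,"tx": 0.07,"ty": -0.337,"tz": 0,"fingers": 1},
    {"ax": 0,"ay": 0,"az": 0,"tx": 0.07,"ty": -0.337,"tz": 0,"fingers": 1},
    {"ax": 0,"ay": 0,"az": 0,"tx": 0.07,"ty": -0.337,"tz": 0,"fingers": 1},
    {"ax": 0,"ay": 0,"az": 0,"tx": 0.07,"ty": -0.337,"tz": 0,"fingers": 1},
    {"ax": 0,"ay": 0,"az": 0,"tx": 0.07,"ty": -0.337,"tz": 0,"fingers": 1},
    {"ax": 0,"ay": 0,"az": 0,"tx": 0,"ty": 0,"tz": 0,"fingers": 1},
    {"ax": 0,"ay": 0,"az": 0,"tx": 0,"ty": 0,"tz": 0,"fingers": 1}
  ]
}}

```text
t: 2.6
position: [0.4537, 0.1266, 0.3753]
tcp_rot: [179.9, 0.1, -5.8]
contact_force: [0.9, -0.6, 0.2]
finger_gap: 0.0002
finger_force: 0.0
```

Emit:
{"method": "drive_tool", "body": {
  "plan": [
    {"ax": 0,"ay": 0,"az": 0,"tx": 0.056,"ty": -0.269,"tz": 0,"fingers": 1},
    {"ax": 0,"ay": 0,"az": 0,"tx": 0.056,"ty": -0.269,"tz": 0,"fingers": 1},
    {"ax": 0,"ay": 0,"az": 0,"tx": 0.056,"ty": -0.269,"tz": 0,"fingers": 1},
    {"ax": 0,"ay": 0,"az": 0,"tx": 0.056,"ty": -0.269,"tz": 0,"fingers": 1},
    {"ax": 0,"ay": 0,"az": 0,"tx": 0.056,"ty": -0.269,"tz": 0,"fingers": 1},
    {"ax": 0,"ay": 0,"az": 0,"tx": 0,"ty": 0,"tz": 0.25,"fingers": 1},
    {"ax": 0,"ay": 0,"az": 0,"tx": 0,"ty": 0,"tz": 0.25,"fingers": 1},
    {"ax": 0,"ay": 0,"az": 0,"tx": 0,"ty": 0,"tz": 0.25,"fingers": 1},
    {"ax": 0,"ay": 0,"az": 0,"tx": 0,"ty": 0,"tz": 0.25,"fingers": 1},
    {"ax": 0,"ay": 0,"az": 0,"tx": 0,"ty": 0,"tz": 0,"fingers": 1}
  ]
}}

```text
t: 3.6
position: [0.5022, 0.2804, 0.2523]
tcp_rot: [179.7, 0.4, -6.1]
contact_force: [0.5, -0.4, 0.1]
finger_gap: -0.0
finger_force: 0.0
```

Emit:
{"method": "drive_tool", "body": {
  "plan": [
    {"ax": 0,"ay": 0,"az": 0,"tx": 0,"ty": 0,"tz": 0.25,"fingers": 1},
    {"ax": 0,"ay": 0,"az": 0,"tx": 0,"ty": 0,"tz": 0.25,"fingers": 1},
    {"ax": 0,"ay": 0,"az": 0,"tx": 0,"ty": 0,"tz": 0.25,"fingers": 1},
    {"ax": 0,"ay": 0,"az": 0,"tx": 0,"ty": 0,"tz": 0.25,"fingers": 1},
    {"ax": 0,"ay": 0,"az": 0,"tx": 0,"ty": 0,"tz": 0.25,"fingers": 1},
    {"ax": 0,"ay": 0,"az": 0,"tx": 0,"ty": 0,"tz": 0,"fingers": 1},
    {"ax": 0,"ay": 0,"az": 0,"tx": 0,"ty": 0,"tz": 0,"fingers": 1}
  ]
}}

```text
t: 4.3
position: [0.5051, 0.2828, 0.1076]
tcp_rot: [-180.0, -0.0, -6.0]
contact_force: [-0.3, 0.1, 0.8]
finger_gap: 0.0001
finger_force: 0.0
```

Run:
```python
from h import *
d=snap()
a=cv2.resize(d["top"]["pixels"][130:240,160:280],(480,440),interpolation=cv2.INTER_CUBIC);b=cv2.resize(d["side"]["pixels"][165:305,110:270],(480,420),interpolation=cv2.INTER_CUBIC)
b=d["side"]["pixels"][170:295,130:255];b=cv2.resize(b,(440,440),interpolation=cv2.INTER_CUBIC)
cv2.imwrite("pics/chk1.png",cv2.resize(np.hstack([a,b]),None,fx=.86,fy=.86)[...,::-1])
s=telemetry.sense();print(s["position"],s["contact_force"],s["tcp_rot"])
```

```text
[0.50578078 0.28342713 0.10853897] [ 0.06079935 -0.85336571  0.92190432] [-1.79904288e+02 -1.40669098e-01 -6.01602682e+00]
```

View pics/chk1.png

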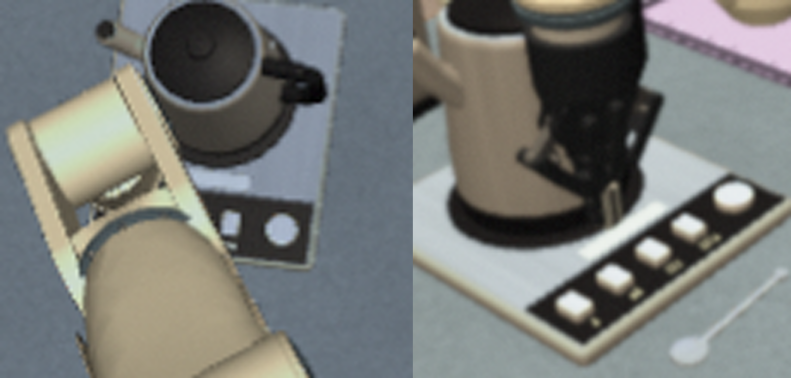

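Run:
```python
from h import *
d=load();T,S=d["top"],d["side"]
print("seen tip",194.4,244.7)
for z in(.07,.08,.0835,.09,.12,.16,.2,.25,.3,.4): print(z,proj(S,np.array([.5058,.2834,z])).round(1))
for p in((130,68),(205,205),(150,130),(8,130)):
    for z in(.2,.3,.4): print(p,z,onz(T,160+p[0]/3.44,130+p[1]/3.44,z).round(3))
print("kettle",.6443,.216)
```

```text
seen tip 194.4 244.7
0.07 [194.7 247.4]
0.08 [194.2 244. ]
0.0835 [194.  242.8]
0.09 [193.7 240.5]
0.12 [192.1 229.9]
0.16 [189.9 215.2]
0.2 [187.6 199.7]
0.25 [184.6 179.3]
0.3 [181.4 157.5]
0.4 [174.1 109.4]
(130, 68) 0.2 [0.625 0.287 0.2  ]
(130, 68) 0.3 [0.602 0.271 0.3  ]
(130, 68) 0.4 [0.578 0.256 0.4  ]
(205, 205) 0.2 [0.487 0.207 0.2  ]
(205, 205) 0.3 [0.471 0.196 0.3  ]
(205, 205) 0.4 [0.455 0.185 0.4  ]
(150, 130) 0.2 [0.562 0.264 0.2  ]
(150, 130) 0.3 [0.542 0.25  0.3  ]
(150, 130) 0.4 [0.522 0.236 0.4  ]
(8, 130) 0.2 [0.561 0.408 0.2  ]
(8, 130) 0.3 [0.541 0.385 0.3  ]
(8, 130) 0.4 [0.521 0.363 0.4  ]
kettle 0.6443 0.216
```

Emit:
{"method": "drive_tool", "body": {
  "plan": [
    {"ax": 0,"ay": 0,"az": 0,"tx": 0,"ty": 0,"tz": 0.1,"fingers": 1},
    {"ax": 0,"ay": 0,"az": 0,"tx": 0,"ty": 0,"tz": 0.1,"fingers": 1},
    {"ax": 0,"ay": 0,"az": 0,"tx": 0,"ty": 0,"tz": 0.1,"fingers": 1},
    {"ax": 0,"ay": 0,"az": 0,"tx": 0,"ty": 0,"tz": 0.03,"fingers": 1},
    {"ax": 0,"ay": 0,"az": 0,"tx": 0,"ty": 0,"tz": 0,"fingers": 1},
    {"ax": 0,"ay": 0,"az": 0,"tx": 0,"ty": 0,"tz": 0,"fingers": 1}
  ]
}}

```text
t: 5.0
position: [0.5044, 0.2831, 0.0665]
tcp_rot: [180.0, 0.0, -6.0]
contact_force: [-0.8, 0.1, -0.1]
finger_gap: -0.0003
finger_force: 0.0
```

Emit:
{"method": "drive_tool", "body": {
  "plan": [
    {"ax": 0,"ay": 0,"az": 0,"tx": 0,"ty": 0,"tz": 0.02,"fingers": 1},
    {"ax": 0,"ay": 0,"az": 0,"tx": 0,"ty": 0,"tz": 0.02,"fingers": 1},
    {"ax": 0,"ay": 0,"az": 0,"tx": 0,"ty": 0,"tz": 0.02,"fingers": 1},
    {"ax": 0,"ay": 0,"az": 0,"tx": 0,"ty": 0,"tz": 0,"fingers": 1},
    {"ax": 0,"ay": 0,"az": 0,"tx": 0,"ty": 0,"tz": 0,"fingers": 1}
  ]
}}

```text
t: 5.5
position: [0.5044, 0.283, 0.0594]
tcp_rot: [180.0, 0.0, -6.0]
contact_force: [0.1, 0.0, -0.0]
finger_gap: 0.0001
finger_force: 0.0
```

Emit:
{"method": "drive_tool", "body": {
  "plan": [
    {"ax": 0,"ay": 0,"az": 0,"tx": 0,"ty": 0,"tz": 0.01,"fingers": 1},
    {"ax": 0,"ay": 0,"az": 0,"tx": 0,"ty": 0,"tz": 0.008,"fingers": 1},
    {"ax": 0,"ay": 0,"az": 0,"tx": 0,"ty": 0,"tz": 0,"fingers": 1},
    {"ax": 0,"ay": 0,"az": 0,"tx": 0,"ty": 0,"tz": 0,"fingers": 1}
  ]
}}

```text
t: 5.9
position: [0.5045, 0.2831, 0.0575]
tcp_rot: [-180.0, -0.0, -6.0]
contact_force: [-0.1, 0.4, 3.3]
finger_gap: 0.0001
finger_force: 1.4
```

Emit:
{"method": "drive_tool", "body": {
  "plan": [
    {"ax": 0,"ay": 0,"az": 0,"tx": 0,"ty": 0,"tz": 0.008,"fingers": 1},
    {"ax": 0,"ay": 0,"az": 0,"tx": 0,"ty": 0,"tz": 0.007,"fingers": 1},
    {"ax": 0,"ay": 0,"az": 0,"tx": 0,"ty": 0,"tz": 0,"fingers": 1},
    {"ax": 0,"ay": 0,"az": 0,"tx": 0,"ty": 0,"tz": 0,"fingers": 1}
  ]
}}

```text
t: 6.3
position: [0.5045, 0.2831, 0.0556]
tcp_rot: [-180.0, -0.0, -6.0]
contact_force: [0.6, -0.3, 5.3]
finger_gap: -0.0002
finger_force: 2.5
```

Emit:
{"method": "drive_tool", "body": {
  "plan": [
    {"ax": 0,"ay": 0,"az": 0,"tx": 0,"ty": 0,"tz": 0.004,"fingers": 1},
    {"ax": 0,"ay": 0,"az": 0,"tx": 0,"ty": 0,"tz": 0,"fingers": 1},
    {"ax": 0,"ay": 0,"az": 0,"tx": 0,"ty": 0,"tz": 0,"fingers": 1}
  ]
}}

```text
t: 6.6
position: [0.5045, 0.2831, 0.0552]
tcp_rot: [-180.0, -0.0, -6.0]
contact_force: [-0.0, -1.3, 5.6]
finger_gap: 0.0002
finger_force: 2.7
```

Emit:
{"method": "drive_tool", "body": {
  "plan": [
    {"ax": 0,"ay": 0,"az": 0,"tx": 0,"ty": 0,"tz": -0.05,"fingers": 1},
    {"ax": 0,"ay": 0,"az": 0,"tx": 0,"ty": 0,"tz": -0.1,"fingers": 1},
    {"ax": 0,"ay": 0,"az": 0,"tx": 0,"ty": 0,"tz": -0.15,"fingers": 1},
    {"ax": 0,"ay": 0,"az": 0,"tx": 0,"ty": 0,"tz": -0.15,"fingers": 1},
    {"ax": 0,"ay": 0,"az": 0,"tx": 0,"ty": 0.232,"tz": 0,"fingers": 1},
    {"ax": 0,"ay": 0,"az": 0,"tx": 0,"ty": 0.232,"tz": 0,"fingers": 1},
    {"ax": 0,"ay": 0,"az": 0,"tx": 0,"ty": 0.232,"tz": 0,"fingers": 1},
    {"ax": 0,"ay": 0,"az": 0,"tx": 0,"ty": 0.232,"tz": 0,"fingers": 1},
    {"ax": 0,"ay": 0,"az": 0,"tx": 0,"ty": 0.232,"tz": 0,"fingers": 1},
    {"ax": 0,"ay": 0,"az": 0,"tx": 0,"ty": 0,"tz": 0,"fingers": 1}
  ]
}}

```text
t: 7.6
position: [0.4888, 0.1421, 0.1095]
tcp_rot: [179.9, 0.1, -6.1]
contact_force: [-0.2, 0.4, 0.4]
finger_gap: -0.0001
finger_force: 0.0
```

Run:
```python
from h import *
d=snap()
a=cv2.resize(d["top"]["pixels"][130:240,160:280],(480,440),interpolation=cv2.INTER_CUBIC)
b=cv2.resize(d["side"]["pixels"][150:275,140:265],(440,440),interpolation=cv2.INTER_CUBIC)
cv2.imwrite("pics/chk2.png",cv2.resize(np.hstack([a,b]),None,fx=.86,fy=.86)[...,::-1])
s=telemetry.sense();print(s["position"],s["contact_force"],s["tcp_rot"])
```

```text
[0.49004131 0.14437519 0.10965118] [0.36840706 0.30893753 0.48823051] [-1.79977804e+02 -2.85028785e-02 -6.08803476e+00]
```

View pics/chk2.png

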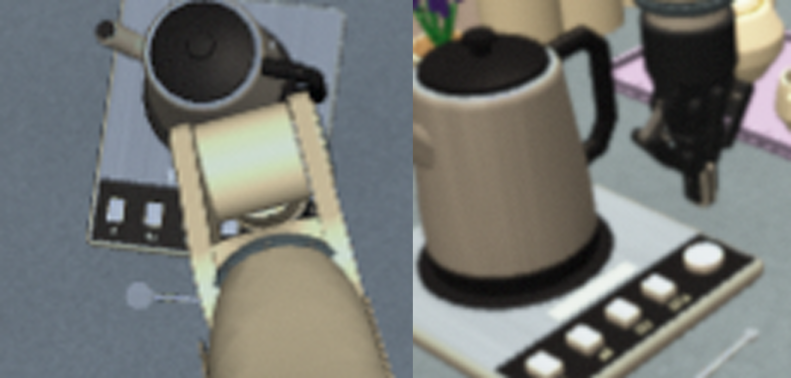

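Tip is above the start key, all keys are up, and the kettle is clear. I'll descend slightly toward the robot side of the key for handle clearance.

Emit:
{"method": "drive_tool", "body": {
  "plan": [
    {"ax": 0,"ay": 0,"az": 0,"tx": -0.03,"ty": 0,"tz": 0.1,"fingers": 1},
    {"ax": 0,"ay": 0,"az": 0,"tx": 0,"ty": 0,"tz": 0.1,"fingers": 1},
    {"ax": 0,"ay": 0,"az": 0,"tx": 0,"ty": 0,"tz": 0.1,"fingers": 1},
    {"ax": 0,"ay": 0,"az": 0,"tx": 0,"ty": 0,"tz": 0.02,"fingers": 1},
    {"ax": 0,"ay": 0,"az": 0,"tx": 0,"ty": 0,"tz": 0,"fingers": 1},
    {"ax": 0,"ay": 0,"az": 0,"tx": 0,"ty": 0,"tz": 0,"fingers": 1}
  ]
}}

```text
t: 8.3
position: [0.4864, 0.1452, 0.0705]
tcp_rot: [180.0, 0.0, -6.0]
contact_force: [0.3, 1.2, 0.0]
finger_gap: 0.0001
finger_force: 0.0
```

Emit:
{"method": "drive_tool", "body": {
  "plan": [
    {"ax": 0,"ay": 0,"az": 0,"tx": 0,"ty": 0,"tz": 0.02,"fingers": 1},
    {"ax": 0,"ay": 0,"az": 0,"tx": 0,"ty": 0,"tz": 0.02,"fingers": 1},
    {"ax": 0,"ay": 0,"az": 0,"tx": 0,"ty": 0,"tz": 0.02,"fingers": 1},
    {"ax": 0,"ay": 0,"az": 0,"tx": 0,"ty": 0,"tz": 0.02,"fingers": 1},
    {"ax": 0,"ay": 0,"az": 0,"tx": 0,"ty": 0,"tz": 0,"fingers": 1},
    {"ax": 0,"ay": 0,"az": 0,"tx": 0,"ty": 0,"tz": 0,"fingers": 1}
  ]
}}

```text
t: 8.9
position: [0.4862, 0.145, 0.061]
tcp_rot: [180.0, 0.0, -6.0]
contact_force: [-0.4, -1.5, -0.1]
finger_gap: 0.0
finger_force: 0.0
```

Target is a measured z of about 0.0553, the same depth as the first key.

Emit:
{"method": "drive_tool", "body": {
  "plan": [
    {"ax": 0,"ay": 0,"az": 0,"tx": 0,"ty": 0,"tz": 0.015,"fingers": 1},
    {"ax": 0,"ay": 0,"az": 0,"tx": 0,"ty": 0,"tz": 0.015,"fingers": 1},
    {"ax": 0,"ay": 0,"az": 0,"tx": 0,"ty": 0,"tz": 0,"fingers": 1},
    {"ax": 0,"ay": 0,"az": 0,"tx": 0,"ty": 0,"tz": 0,"fingers": 1}
  ]
}}

```text
t: 9.3
position: [0.4865, 0.145, 0.0576]
tcp_rot: [-180.0, -0.0, -6.0]
contact_force: [-0.4, -0.4, 2.7]
finger_gap: 0.0002
finger_force: 1.3
```

Emit:
{"method": "drive_tool", "body": {
  "plan": [
    {"ax": 0,"ay": 0,"az": 0,"tx": 0,"ty": 0,"tz": 0.01,"fingers": 1},
    {"ax": 0,"ay": 0,"az": 0,"tx": 0,"ty": 0,"tz": 0.007,"fingers": 1},
    {"ax": 0,"ay": 0,"az": 0,"tx": 0,"ty": 0,"tz": 0,"fingers": 1},
    {"ax": 0,"ay": 0,"az": 0,"tx": 0,"ty": 0,"tz": 0,"fingers": 1}
  ]
}}

```text
t: 9.7
position: [0.4865, 0.145, 0.0556]
tcp_rot: [-180.0, -0.0, -6.0]
contact_force: [0.3, 0.3, 5.3]
finger_gap: -0.0002
finger_force: 2.5
```

One more half millimetre to be sure, then lift away.

Emit:
{"method": "drive_tool", "body": {
  "plan": [
    {"ax": 0,"ay": 0,"az": 0,"tx": 0,"ty": 0,"tz": 0.005,"fingers": 1},
    {"ax": 0,"ay": 0,"az": 0,"tx": 0,"ty": 0,"tz": 0,"fingers": 1},
    {"ax": 0,"ay": 0,"az": 0,"tx": 0,"ty": 0,"tz": 0,"fingers": 1}
  ]
}}

```text
t: 10.0
position: [0.4865, 0.1451, 0.055]
tcp_rot: [-180.0, -0.0, -6.0]
contact_force: [-0.6, 0.1, 5.0]
finger_gap: -0.0001
finger_force: 2.9
```

Emit:
{"method": "drive_tool", "body": {
  "plan": [
    {"ax": 0,"ay": 0,"az": 0,"tx": 0,"ty": 0,"tz": -0.05,"fingers": 1},
    {"ax": 0,"ay": 0,"az": 0,"tx": 0,"ty": 0,"tz": -0.1,"fingers": 1},
    {"ax": 0,"ay": 0,"az": 0,"tx": 0,"ty": 0,"tz": -0.2,"fingers": 1},
    {"ax": 0,"ay": 0,"az": 0,"tx": 0,"ty": 0,"tz": -0.2,"fingers": 1},
    {"ax": 0,"ay": 0,"az": 0,"tx": 0,"ty": 0,"tz": -0.2,"fingers": 1},
    {"ax": 0,"ay": 0,"az": 0,"tx": 0,"ty": 0,"tz": 0,"fingers": 1},
    {"ax": 0,"ay": 0,"az": 0,"tx": 0,"ty": 0,"tz": 0,"fingers": 1},
    {"ax": 0,"ay": 0,"az": 0,"tx": 0,"ty": 0,"tz": 0,"fingers": 1}
  ]
}}

```text
t: 10.8
position: [0.4855, 0.1448, 0.1442]
tcp_rot: [180.0, 0.1, -6.0]
contact_force: [-0.6, 0.8, 0.6]
finger_gap: -0.0002
finger_force: 0.0
```

Run:
```python
from h import *
o=load(); d=snap()
cv2.imwrite("pics/fin.png",cv2.resize(d["side"]["pixels"][130:330,50:350],(780,520),interpolation=cv2.INTER_CUBIC)[...,::-1])
```

```text
(no output)
```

View pics/fin.png

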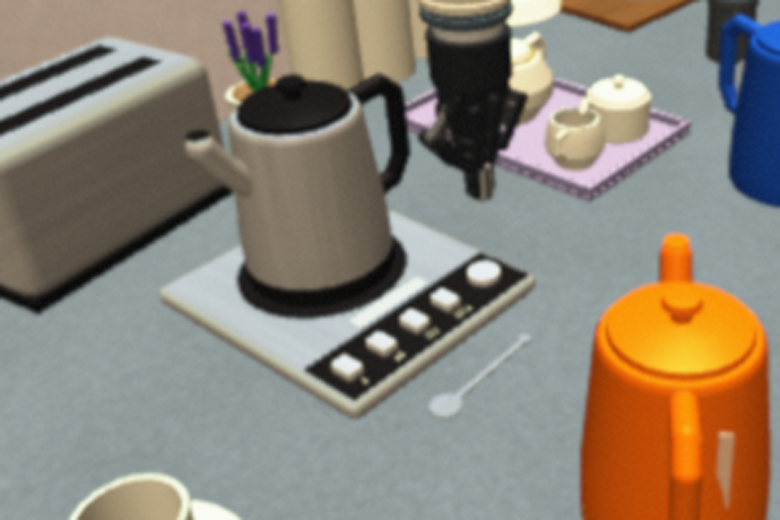

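All five keys are up (345,366 to 484,272), the kettle is on its dock and the gripper is clear.

```bash
python3 -c "
from plant import workorder;print(workorder.job_done())"
```

```text
the job is handed in; nothing more can be done
None
```

I pressed and released the green-tea key, then the start key, each with about 5 N, and handed the job in; the last picture showed all keys up and the kettle on its dock, but no verdict came back.

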